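# Switch off the bench sockets along the row

## Task

Time to close the repair bench: run a fingertip lightly along the row of five small rocker switches on the power strip, from one end of the row to the other without skipping any, so that the half standing proud goes down and each one snaps over to off in turn. Leave the larger main rocker at the lead end on, do not pull or shift the chargers in the sockets or anything else on the bench, and finish clear of the strip.

Things in the scene. Friction and masses are not known exactly. Their poses are not given: they have to be found in the camera images.
- strip: White power strip fixed to the bench, flat top at 42 mm. Origin: on the bench under the middle of the five sockets. Its y axis runs along the row, away from the lead and main rocker. Housing: x -43 to +47 mm, y -186 to +130 mm, with 20 mm lugs at both ends. Sockets (38 mm round, 18 mm deep) at x = +25 mm, 48 mm apart; the rockers beside them at x = -26 mm, on the side away from the robot.
- row_end (a point): Where the row of rockers begins, at the end away from the lead: a point on the flat housing top (42 mm above the bench) on the rockers' line, strip frame x = -26 mm, y = +120 mm. A finger end gliding from here along the row towards the main rocker, 3 mm above the housing top, clears the level halves, rides up the proud slopes and tips them. Gliding the other way it jams on the lips.
- row_stop (a point): The flat gap in the rockers' line between the last socket rocker and the main rocker, on the housing top, strip frame x = -26 mm, y = -124 mm. A finger end 22 to 30 mm thick is past the last proud lip once its centre is 20 mm short of this point. Pressing each proud half straight down, one by one, works as well as gliding.
- rocker1 (a joint): Rocker of socket 1 (5 is next to the main rocker): black V-shaped key, 16 mm across, 26 mm along the row, centre y = +96 mm in the strip's frame. 0 rad = on (the start): the half towards the main rocker is proud, sloping up to a lip at y = +83 mm, 8 mm above the housing top; the other half is level, 2 mm above it. 0.5 rad = off: the reverse. 3 N on the lip tips it; it snaps over.
- rocker2 (a joint): Rocker of socket 2 (5 is next to the main rocker): black V-shaped key, 16 mm across, 26 mm along the row, centre y = +48 mm in the strip's frame. 0 rad = on (the start): the half towards the main rocker is proud, sloping up to a lip at y = +35 mm, 8 mm above the housing top; the other half is level, 2 mm above it. 0.5 rad = off: the reverse. 3 N on the lip tips it; it snaps over.
- rocker3 (a joint): Rocker of socket 3 (5 is next to the main rocker): black V-shaped key, 16 mm across, 26 mm along the row, centre y = +0 mm in the strip's frame. 0 rad = on (the start): the half towards the main rocker is proud, sloping up to a lip at y = -13 mm, 8 mm above the housing top; the other half is level, 2 mm above it. 0.5 rad = off: the reverse. 3 N on the lip tips it; it snaps over.
- rocker4 (a joint): Rocker of socket 4 (5 is next to the main rocker): black V-shaped key, 16 mm across, 26 mm along the row, centre y = -48 mm in the strip's frame. 0 rad = on (the start): the half towards the main rocker is proud, sloping up to a lip at y = -61 mm, 8 mm above the housing top; the other half is level, 2 mm above it. 0.5 rad = off: the reverse. 3 N on the lip tips it; it snaps over.
- rocker5 (a joint): Rocker of socket 5 (5 is next to the main rocker): black V-shaped key, 16 mm across, 26 mm along the row, centre y = -96 mm in the strip's frame. 0 rad = on (the start): the half towards the main rocker is proud, sloping up to a lip at y = -109 mm, 8 mm above the housing top; the other half is level, 2 mm above it. 0.5 rad = off: the reverse. 3 N on the lip tips it; it snaps over.
- main (a joint): Main rocker of the strip, in line with the others at the lead end: same black V shape but larger, 22 mm across and 32 mm along the row, centre x = -26 mm, y = -154 mm in the strip's frame (it begins at y = -138 mm). 0 rad = on (its lead-end half proud, lip 10 mm above the housing top), 0.5 = off. It starts on and must stay on.
- charger_wide: Black plug-in charger, 42 x 44 mm, loose in socket 2 or 4, standing 30 mm above the housing top, 24 mm from that socket's rocker. Origin: bottom of its plug, 18 mm below the housing top. Leave alone.
- charger_slim: Black plug-in charger, 38 mm across the strip and 30 mm along it, loose in socket 4 or 2, standing 36 mm above the housing top. Origin: bottom of its plug, 18 mm below the housing top. Leave alone.
- reel: Solder reel, 64 mm across and 40 mm high, on its flange on the bench beside the strip, on the robot's side. Origin: centre of its underside. Leave alone.
- cleaner: Clear bottle with red cap, 72 mm across, 200 mm high, upright on the bench. Origin: centre of its underside. Leave alone.
- spray: Spray can, 53 mm across, 155 mm high, upright on the bench. Origin: centre of its underside. Leave alone.

How it is judged:
By the outcome, as a careful person would: the job done as asked, in the order asked, and still so for the second after the job is handed in, with the robot touching nothing.
It also fails if it takes over 38 s, if anything falls off the work surface, if the arm or the gripper's body presses on something with over 40 N, if the wrist force passes 120 N, or if a joint passes its speed limit or range.

## Robot

A 6-joint arm with a two-finger parallel gripper is mounted at the origin on the work surface. World frame = base frame: x ahead of the robot, y to its left, z up, the work surface at z = 0. Lengths are in m, angles in rad, forces in N, time in s.
With the tool pointing down it reaches from about 0.375 to 0.9 m from the base axis. Payload 3.1 kg.
Tool frame: the origin (TCP) lies between the finger pads; the fingertips stand 17 mm ahead of it and the grasp point (between the pads) lies 2 mm behind it (robot.nose_length is the distance from the TCP to the fingertips, in m); z points along the fingers, y is the line along which they close (so a half turn about z gives the same grasp; the last joint's range is limited). The gripper opens to 87 mm and grips with 3 to 60 N. Pads are 19 mm wide; open, the fingers measure 117 mm over their backs; the gripper's body (75 mm by 190 mm) begins 51 mm behind the grasp point.
Start: joints at [-1.331, 0.527, 1.433, -0, 1.181, -0.178], TCP at [0.254, -0.571, 0.24] pointing down, gripper open.
Joint ranges: [-3.08, 3.08], [-0.75, 2.2], [0.22, 2.44], [-1.43, 4.57], [0, 2.65], [-2.85, 2.85]. Speed limits (rad/s): [2.79, 2.79, 3.14, 3.14, 3.14, 3.14].

## Interface

Orientations are given as a unit quaternion [x, y, z, w].
In Python, from rig import robot, cams gives the robot as it stands.
- The arm moves only by the shell command python3 -m pendant 'ROWS' [FORCE]. ROWS is JSON, a list of rows, each an object with "jaw": the opening, from 0 (shut) to 1 (fully open); "linear": the shift along the tool's x, y, z in cm, a list of three; "twist": the turn about the tool's z in degrees. A call has 1 to 12 rows; each row shifts and turns the commanded pose from where the row before left it, along the tool's axes as they then stand; what a row does not reach is not made up. A row lasts 1/12 s, in which the tool goes at most 41.7 mm and 7.16 degrees, less where a joint would pass 70% of its speed; a pose out of reach is approached as far as the arm can. A call is refused whole if a number of a shift passes 4.17 or a number of a turn 7.16, either way. A call with a gripper value outside its range is refused whole. The fingers move at their own pace and stop on an object; FORCE is the grip in N (left out, the last holds). Time passes only in rows, so rows that do not move let the fingers close. It gives the time, the measured TCP pose, the force, the opening and the grip force at its end, in the units of the state.
- robot.get_obs(): the state, without advancing time (a new reading comes with each control period).
- cams.camera(name): name is "scene" or "top" or "wrist"; returns a dict with "color" (400x640x3 uint8, blue, green, red), "depth" (400x640 float32, m along the optical axis (not along the pixel's ray), 0 where there is no reading), "fov_y" (degrees; the focal length in pixels is half the picture's height over the tangent of half this angle, whatever the lens; pixels are square), "cx", "cy" (the principal point, pixels), "k1" (the pictures are not rectified: a ray, as slopes to the right and down, at radius r is drawn at 1 + k1 r^2 times it, then the intrinsics apply), "view" (4x4, takes a point from world to camera coordinates). Camera axes: x right, y down, z forward; pixel columns grow to the right and rows downward; lengths in m; the calibration is good to about 2 mm. A picture is of the moment at which its call begins.
- robot.hand_in(): hands the job in; it is judged then, once.
The state is a dict: "time": time; "q": joint angles; "joint_velocities": joint speeds; "joint_torque": joint torques, N m; "position": TCP position; "tool_rot": TCP orientation; "ft_force": force on the tool from outside, world axes, zero at the start; "moment": the same for the moment, N m; "grip_width": finger opening in m; "grip_force": force on a finger pad.
Only numpy, scipy, OpenCV 4.12 (cv2) and the standard library are available. Lean on these libraries where they do the work, as an engineer would, in place of code of your own. Each camera call takes 0.05 s, during which the arm holds its last target. There are 200 camera calls.

## Working session

There is one attempt and no reset: what is moved stays moved. The work goes in short steps, Python scripts to look and compute and a shell command to move; the robot and the scene stay as the last step left them, time stands still between calls to the robot, and variables do not carry over. Pictures are saved under pics/ and viewed, at most 10 in all, crops included, and the job is handed in when it is done.

```bash
mkdir -p pics; ls; cat > h.py <<'E'
from rig import robot,cams
import numpy as np,cv2
def grab(n):
    c=cams.camera(n); np.savez(f'{n}.npz',**c); return c
def K(c):
    h=c['color'].shape[0]; return h/2/np.tan(np.radians(c['fov_y'])/2)
def world(c,u,v,z=None):
    f=K(c); d=np.array([(u-c['cx'])/f,(v-c['cy'])/f]); s=d.copy()
    for _ in range(20): s=d/(1+c['k1']*(s@s))
    V=np.linalg.inv(c['view']); r=V[:3,:3]@np.r_[s,1]; o=V[:3,3]
    t=(z-o[2])/r[2] if z is not None else c['depth'][int(v),int(u)]
    return o+t*r
E
python3 - <<'E'
from h import *
for n in('scene','top'):
    c=grab(n); cv2.imwrite(f'pics/{n}0.png',c['color']); print(n,c['fov_y'],c['k1'],np.linalg.inv(c['view'])[:3].round(3).tolist())
o=robot.get_obs(); print({k:np.round(v,3) for k,v in o.items()})
E
```

```text
pics
scene 50.639023253544764 -0.04022464513624812 [[-0.508, 0.672, -0.539, 1.105], [0.861, 0.389, -0.328, 0.48], [-0.011, -0.631, -0.776, 0.886]]
top 51.45326527597686 -0.07451845535938065 [[0.008, -0.997, 0.081, 0.483], [-1.0, -0.007, 0.003, 0.153], [-0.002, -0.081, -0.997, 0.938]]
{'time': np.float64(0.1), 'q': array([-1.33 ,  0.528,  1.434,  0.   ,  1.181, -0.178]), 'joint_velocities': array([ 0.   , -0.003, -0.003, -0.003,  0.001,  0.001]), 'joint_torque': array([-1.0000e-03, -4.4099e+01, -1.7715e+01,  6.3000e-02,  5.3000e-02,
       -0.0000e+00]), 'position': array([ 0.254, -0.57 ,  0.239]), 'tool_rot': array([ 0.978,  0.208, -0.   , -0.001]), 'ft_force': array([ 1.178, -0.168,  0.003]), 'moment': array([-0.008, -0.026,  0.027]), 'grip_force': np.float64(0.0), 'grip_width': np.float64(0.087)}
```

View pics/top0.png

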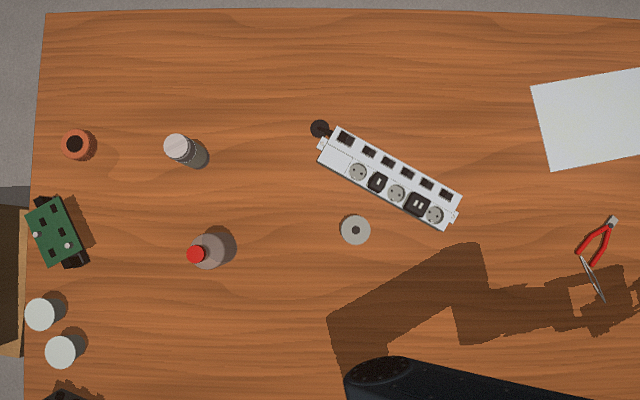

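View pics/scene0.png

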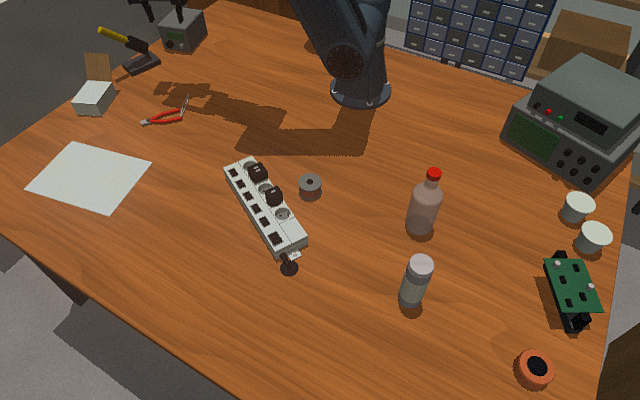

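The top view shows the strip with its main rocker at about (345,138). Rockers 5 to 1 run from (368,151) to (446,195), and chargers sit at (377,182) and (417,204). The reel is at (355,230). The scene view agrees.

```bash
cat > fit.py <<'E'
from h import *
def fit(P,Q): # Q strip -> P world
    a,b=Q.mean(0),P.mean(0); H=(Q-a).T@(P-b); th=np.arctan2(H[0,1]-H[1,0],H[0,0]+H[1,1])
    R=np.array([[np.cos(th),-np.sin(th)],[np.sin(th),np.cos(th)]]); t=b-R@a
    return th,R,t,P-(Q@R.T+t)
E
python3 - <<'E'
from fit import *
c=dict(np.load('top.npz')); g=cv2.cvtColor(c['color'],cv2.COLOR_BGR2GRAY)
P=[];Y=[-154,-96,-48,0,48,96]
for u,v in [(345,138),(368,151),(387,161),(407,172),(426,183),(446,195)]:
    w=np.clip(110.-g[v-8:v+9,u-8:u+9],0,60); yy,xx=np.mgrid[-8:9,-8:9]; w*=(xx**2+yy**2<81)
    uu,vv=u+(w*xx).sum()/w.sum(),v+(w*yy).sum()/w.sum(); P.append(world(c,uu,vv,.046)); print(round(uu,1),round(vv,1),P[-1].round(4))
P=np.array(P)[:,:2]; Q=np.array([[-.026,y/1000] for y in Y])
th,R,t,e=fit(P,Q); print('th',th,'t',t,'res mm',(e*1000).round(1).tolist())
for y in(.12,-.104,-.124): print(y,R@[-.026,y]+t)
# depth check: housing top & bounds
hsv=cv2.cvtColor(c['color'],cv2.COLOR_BGR2HSV)
pts=[world(c,u,v) for v in range(115,240) for u in range(305,470)]
pts=np.array(pts); l=(pts[:,:2]-t)@R; m=(pts[:,2]>.034)&(pts[:,2]<.05)&(abs(l[:,0])<.08)
print('n',m.sum(),'z',np.median(pts[m,2]),'lx',np.percentile(l[m,0],[1,99]),'ly',np.percentile(l[m,1],[1,99]))
E
```

```text
345.2 138.2 [0.6717 0.1047 0.046 ]
368.4 151.1 [0.6437 0.0542 0.046 ]
387.7 161.8 [0.6204 0.0124 0.046 ]
407.0 172.5 [ 0.5974 -0.0295  0.046 ]
426.3 183.4 [ 0.574  -0.0714  0.046 ]
445.6 194.3 [ 0.5506 -0.1135  0.046 ]
th 2.6351179846044785 t [ 0.5744414  -0.01699881] res mm [[-0.2, -0.3], [-0.1, -0.1], [-0.0, 0.0], [0.2, 0.1], [0.1, 0.2], [-0.0, 0.1]]
0.12 [ 0.53896566 -0.13454656]
-0.104 [0.6476275 0.0613325]
-0.124 [0.65732945 0.0788217 ]
n 4452 z 0.04141764459615627 lx [-0.04209025  0.04679805] ly [-0.18235377  0.12777845]
```

The fit is consistent: residuals are 0.3 mm or less, and the top height (41.4 mm) and housing bounds match the given ones. I'll shut the fingers and turn tool x along the row, then work out the shift.

```bash
python3 -m pendant '[{"jaw":0,"linear":[0,0,0],"twist":-6.2},{"jaw":0,"linear":[0,0,0],"twist":-6.2},{"jaw":0,"linear":[0,0,0],"twist":-6.2},{"jaw":0,"linear":[0,0,0],"twist":-6.2},{"jaw":0,"linear":[0,0,0],"twist":-6.2},{"jaw":0,"linear":[0,0,0],"twist":-6},{"jaw":0,"linear":[0,0,0],"twist":0}]' 5
cat > go.py <<'E'
import sys
from h import *
from scipy.spatial.transform import Rotation as Ro
th=2.6351;t=np.array([.57444,-.0170]);R=Ro.from_euler('z',th).as_matrix()
y,h=float(sys.argv[1])/1e3,float(sys.argv[2])/1e3  # strip y, tip height above housing top, mm
o=robot.get_obs(); T=Ro.from_quat(o['tool_rot']); p=np.array(o['position'])
g=R@[-.026,y,0]+np.r_[t,.042+h+robot.nose_length]
loc=R.T@(p-np.r_[t,0]); ax=R.T@T.as_matrix()
print('t',round(o['time'],2),'shift cm',(T.inv().apply(g-p)*100).round(2),'strip xy mm',(loc[:2]*1e3).round(1),'tip h',round((p[2]-robot.nose_length-.042)*1e3,1),'F',np.round(o['ft_force'],1),'q',np.round(o['q'],2),'grip',o['grip_width'])
print('tool x in strip',ax[:,0].round(3),'nose',robot.nose_length)
E
python3 go.py 77 60
```

```text
time: 0.68
position: [0.2541, -0.5706, 0.239]
tool_rot: [0.861, 0.508, 0.0, -0.001]
ft_force: [0.7, -0.1, 0.5]
grip_width: 0.048
grip_force: 0.0
t 0.68 shift cm [56.23  3.89 12.05] strip xy mm [ 11.6 639.5] tip h 180.0 F [ 0.7 -0.1  0.5] q [-1.33  0.53  1.43 -0.    1.18 -0.83] grip 0.04804985598214717
tool x in strip [ 0.002 -1.     0.001] nose 0.017
```

```bash
python3 -m pendant '[{"jaw":0,"linear":[2,0.3,0.5],"twist":0},{"jaw":0,"linear":[3.5,0.3,0.5],"twist":0},{"jaw":0,"linear":[3.5,0.3,0.5],"twist":0},{"jaw":0,"linear":[3.5,0.3,0.5],"twist":0},{"jaw":0,"linear":[3.5,0.3,0.5],"twist":0},{"jaw":0,"linear":[3.5,0.3,0.5],"twist":0},{"jaw":0,"linear":[3.5,0.3,0.5],"twist":0},{"jaw":0,"linear":[3.5,0.3,0.5],"twist":0},{"jaw":0,"linear":[3.5,0.3,0.5],"twist":0},{"jaw":0,"linear":[3.5,0.3,0.5],"twist":0},{"jaw":0,"linear":[3.5,0.3,0.5],"twist":0},{"jaw":0,"linear":[3,0.3,0.5],"twist":0}]'
python3 go.py 77 60
```

```text
time: 1.68
position: [0.4803, -0.2364, 0.1792]
tool_rot: [0.862, 0.506, 0.0, -0.0]
ft_force: [0.4, -0.5, -0.0]
grip_width: 0.0002
grip_force: 0.0
t 1.68 shift cm [16.05  0.16  6.03] strip xy mm [-24.1 237.5] tip h 120.2 F [ 0.4 -0.5 -0. ] q [-0.67  0.49  1.72  0.    0.93 -0.16] grip 0.00015249021496068123
tool x in strip [-0.002 -1.     0.   ] nose 0.017
```

```bash
python3 -m pendant '[{"jaw":0,"linear":[3,0,1],"twist":0},{"jaw":0,"linear":[3,0,1],"twist":0},{"jaw":0,"linear":[3,0,1],"twist":0},{"jaw":0,"linear":[3,0,1],"twist":0},{"jaw":0,"linear":[2,0,1],"twist":0},{"jaw":0,"linear":[1,0,1],"twist":0},{"jaw":0,"linear":[0,0,0],"twist":0},{"jaw":0,"linear":[0,0,0],"twist":0},{"jaw":0,"linear":[0,0,0],"twist":0}]'
python3 go.py 77 20
python3 - <<'E'
from h import *
c=grab('wrist'); cv2.imwrite('pics/w1.png',c['color'])
E
```

```text
time: 2.43
position: [0.5521, -0.1085, 0.1197]
tool_rot: [0.862, 0.507, -0.0, 0.0]
ft_force: [-0.1, 0.3, 0.6]
grip_width: 0.0006
grip_force: 0.0
t 2.43 shift cm [1.39 0.11 4.07] strip xy mm [-24.9  90.8] tip h 60.7 F [-0.1  0.3  0.6] q [-0.39  0.61  1.69 -0.    0.84  0.12] grip 0.0005788532388967594
tool x in strip [-0.001 -1.    -0.   ] nose 0.017
```

View pics/w1.png

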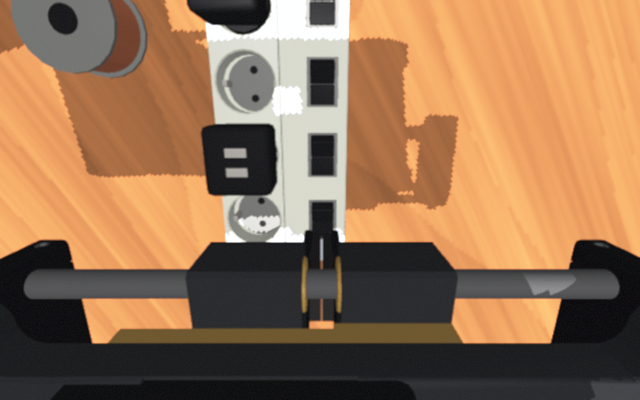

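The closed fingers, at column 322, are in line with the rockers: rocker 1 at (322,215), rocker 2 at (322,155) and rocker 3 at (322,82). The charger to their left is clear. I'll cross-check with this camera and descend to hover.

```bash
python3 - <<'E'
from h import *
c=dict(np.load('wrist.npz')); th=2.6351;t=np.array([.57444,-.017]);R=np.array([[np.cos(th),-np.sin(th)],[np.sin(th),np.cos(th)]])
for u,v in((322,155),(322,82)): print(((world(c,u,v,.046)[:2]-t)@R*1e3).round(1), world(c,300,130)[2].round(4))
E
python3 -m pendant '[{"jaw":0,"linear":[0.7,0.1,1],"twist":0},{"jaw":0,"linear":[0.7,0,1],"twist":0},{"jaw":0,"linear":[0,0,1],"twist":0},{"jaw":0,"linear":[0,0,1],"twist":0},{"jaw":0,"linear":[0,0,0],"twist":0},{"jaw":0,"linear":[0,0,0],"twist":0}]'
python3 go.py 77 3
```

```text
[-25.2  47.1] 0.0427
[-25.2  -0.3] 0.0427
time: 2.98
position: [0.5592, -0.0954, 0.0783]
tool_rot: [0.862, 0.507, -0.001, -0.001]
ft_force: [1.3, -0.0, -0.5]
grip_width: 0.0005
grip_force: 0.0
t 2.98 shift cm [-0.1   0.14  1.63] strip xy mm [-24.7  76. ] tip h 19.3 F [ 1.3 -0.  -0.5] q [-0.37  0.68  1.7  -0.    0.76  0.14] grip 0.0004993039749381724
tool x in strip [ 0. -1. -0.] nose 0.017
```

Both cameras agree within 1 mm, so I'll press rocker 1.

```bash
python3 -m pendant '[{"jaw":0,"linear":[0,0.1,0.5],"twist":0},{"jaw":0,"linear":[0,0,0.4],"twist":0},{"jaw":0,"linear":[0,0,0.3],"twist":0},{"jaw":0,"linear":[0,0,0.2],"twist":0},{"jaw":0,"linear":[0,0,0.2],"twist":0},{"jaw":0,"linear":[0,0,0],"twist":0},{"jaw":0,"linear":[0,0,0],"twist":0}]'
python3 go.py 77 3
python3 -m pendant '[{"jaw":0,"linear":[0,0,-0.6],"twist":0},{"jaw":0,"linear":[0,0,-1],"twist":0},{"jaw":0,"linear":[0,0,-2],"twist":0},{"jaw":0,"linear":[0,0,-2],"twist":0},{"jaw":0,"linear":[0,0,0],"twist":0},{"jaw":0,"linear":[0,0,0],"twist":0}]'
python3 go.py 29 20
python3 - <<'E'
from h import *
c=grab('top'); cv2.imwrite('pics/t2.png',cv2.resize(c['color'][110:240,300:480],None,fx=4,fy=4,interpolation=cv2.INTER_CUBIC))
E
```

```text
time: 3.57
position: [0.5618, -0.095, 0.0641]
tool_rot: [0.862, 0.507, 0.001, -0.0]
ft_force: [1.0, 4.2, 2.7]
grip_width: 0.0005
grip_force: 3.1
t 3.57 shift cm [-0.26 -0.08  0.21] strip xy mm [-26.8  74.4] tip h 5.1 F [1.  4.2 2.7] q [-0.36  0.71  1.7   0.    0.73  0.14] grip 0.0004964638027353951
tool x in strip [-0.001 -1.     0.002] nose 0.017
time: 4.07
position: [0.5617, -0.0967, 0.1212]
tool_rot: [0.862, 0.507, 0.001, 0.001]
ft_force: [0.1, -0.4, -0.7]
grip_width: 0.0004
grip_force: 0.0
t 4.07 shift cm [ 4.69 -0.17  4.22] strip xy mm [-27.5  75.9] tip h 62.2 F [ 0.1 -0.4 -0.7] q [-0.37  0.62  1.68 -0.    0.85  0.14] grip 0.0003962132682182656
tool x in strip [ 0. -1.  0.] nose 0.017
```

View pics/t2.png

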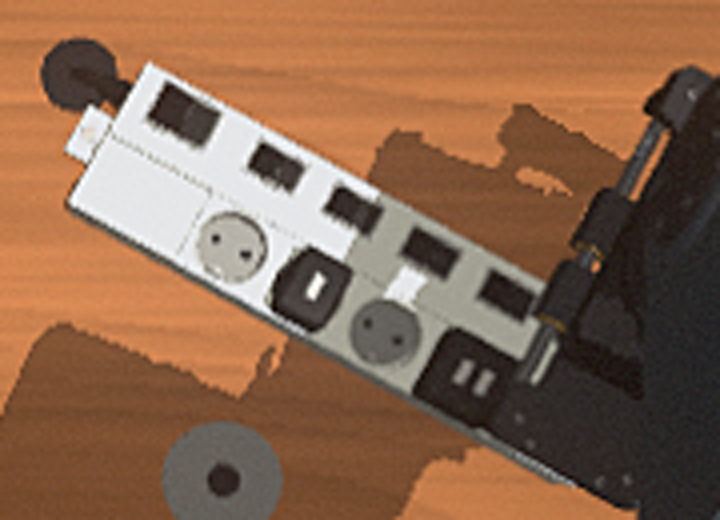

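Rocker 1 is hidden under the hand here, and the tip stopped at 5 mm with about 4 N, so it may not have gone over. I'll press again, deeper.

```bash
python3 -m pendant '[{"jaw":0,"linear":[0,-0.1,1.5],"twist":0},{"jaw":0,"linear":[0,0,2],"twist":0},{"jaw":0,"linear":[0,0,1],"twist":0},{"jaw":0,"linear":[0,0,0.6],"twist":0},{"jaw":0,"linear":[0,0,0.4],"twist":0},{"jaw":0,"linear":[0,0,0.3],"twist":0},{"jaw":0,"linear":[0,0,0],"twist":0},{"jaw":0,"linear":[0,0,0],"twist":0}]'
python3 go.py 77 3
```

```text
time: 4.78
position: [0.5602, -0.0957, 0.0615]
tool_rot: [0.861, 0.508, -0.0, 0.0]
ft_force: [0.4, -0.3, 0.4]
grip_width: 0.0006
grip_force: 0.0
t 4.78 shift cm [-0.12  0.03 -0.05] strip xy mm [-25.7  75.8] tip h 2.5 F [ 0.4 -0.3  0.4] q [-0.37  0.71  1.71 -0.    0.72  0.14] grip 0.0006407780055364466
tool x in strip [ 0.001 -1.    -0.   ] nose 0.017
```

At 2.5 mm with zero force, rocker 1 is over. Next is rocker 2, with a lift, 48 mm forward and a press.

```bash
python3 -m pendant '[{"jaw":0,"linear":[0,0,-1],"twist":0},{"jaw":0,"linear":[0.2,0,-0.7],"twist":0},{"jaw":0,"linear":[1.5,0,0],"twist":0},{"jaw":0,"linear":[1.5,0,0],"twist":0},{"jaw":0,"linear":[1.5,0,0],"twist":0},{"jaw":0,"linear":[0,0,0],"twist":0},{"jaw":0,"linear":[0,0,0.6],"twist":0},{"jaw":0,"linear":[0,0,0.4],"twist":0},{"jaw":0,"linear":[0,0,0.4],"twist":0},{"jaw":0,"linear":[0,0,0.3],"twist":0},{"jaw":0,"linear":[0,0,0],"twist":0},{"jaw":0,"linear":[0,0,0],"twist":0}]'
python3 go.py 29 3
```

```text
time: 5.78
position: [0.5825, -0.0551, 0.0613]
tool_rot: [0.862, 0.507, -0.0, -0.0]
ft_force: [0.3, 0.6, 1.8]
grip_width: 0.0006
grip_force: 0.6
t 5.78 shift cm [ 0.04  0.04 -0.07] strip xy mm [-25.6  29.4] tip h 2.3 F [0.3 0.6 1.8] q [-0.29  0.73  1.66 -0.    0.75  0.22] grip 0.0005556840431878906
tool x in strip [-0. -1. -0.] nose 0.017
```

```bash
python3 -m pendant '[{"jaw":0,"linear":[0,0,-1],"twist":0},{"jaw":0,"linear":[0.3,0,-0.7],"twist":0},{"jaw":0,"linear":[1.5,0,0],"twist":0},{"jaw":0,"linear":[1.5,0,0],"twist":0},{"jaw":0,"linear":[1.5,0,0],"twist":0},{"jaw":0,"linear":[0,0,0],"twist":0},{"jaw":0,"linear":[0,0,0.6],"twist":0},{"jaw":0,"linear":[0,0,0.4],"twist":0},{"jaw":0,"linear":[0,0,0.4],"twist":0},{"jaw":0,"linear":[0,0,0.3],"twist":0},{"jaw":0,"linear":[0,0,0],"twist":0},{"jaw":0,"linear":[0,0,0],"twist":0}]'
python3 go.py -19 3
```

```text
time: 6.78
position: [0.6057, -0.0129, 0.0613]
tool_rot: [0.862, 0.507, -0.0, -0.0]
ft_force: [0.1, 0.7, 1.5]
grip_width: 0.001
grip_force: 0.9
t 6.78 shift cm [ 0.03  0.07 -0.07] strip xy mm [-25.3 -18.7] tip h 2.3 F [0.1 0.7 1.5] q [-0.21  0.74  1.61  0.    0.79  0.3 ] grip 0.000992539953779645
tool x in strip [-0. -1. -0.] nose 0.017
```

```bash
python3 -m pendant '[{"jaw":0,"linear":[0,0,-1],"twist":0},{"jaw":0,"linear":[0.3,0,-0.7],"twist":0},{"jaw":0,"linear":[1.5,0,0],"twist":0},{"jaw":0,"linear":[1.5,0,0],"twist":0},{"jaw":0,"linear":[1.5,0,0],"twist":0},{"jaw":0,"linear":[0,0,0],"twist":0},{"jaw":0,"linear":[0,0,0.6],"twist":0},{"jaw":0,"linear":[0,0,0.4],"twist":0},{"jaw":0,"linear":[0,0,0.4],"twist":0},{"jaw":0,"linear":[0,0,0.3],"twist":0},{"jaw":0,"linear":[0,0,0],"twist":0},{"jaw":0,"linear":[0,0,0],"twist":0}]'
python3 go.py -67 3
```

```text
time: 7.78
position: [0.629, 0.0291, 0.0613]
tool_rot: [0.862, 0.507, -0.0, -0.0]
ft_force: [-1.0, 0.8, 2.2]
grip_width: 0.0005
grip_force: 0.9
t 7.78 shift cm [ 0.02  0.06 -0.07] strip xy mm [-25.4 -66.8] tip h 2.3 F [-1.   0.8  2.2] q [-0.13  0.77  1.54  0.    0.83  0.38] grip 0.0004573601244170033
tool x in strip [-0. -1. -0.] nose 0.017
```

```bash
python3 -m pendant '[{"jaw":0,"linear":[0,0,-1],"twist":0},{"jaw":0,"linear":[0.3,0,-0.7],"twist":0},{"jaw":0,"linear":[1.5,0,0],"twist":0},{"jaw":0,"linear":[1.5,0,0],"twist":0},{"jaw":0,"linear":[1.5,0,0],"twist":0},{"jaw":0,"linear":[0,0,0],"twist":0},{"jaw":0,"linear":[0,0,0.6],"twist":0},{"jaw":0,"linear":[0,0,0.4],"twist":0},{"jaw":0,"linear":[0,0,0.4],"twist":0},{"jaw":0,"linear":[0,0,0.3],"twist":0},{"jaw":0,"linear":[0,0,0],"twist":0},{"jaw":0,"linear":[0,0,0],"twist":0}]'
python3 go.py -115 3
```

```text
time: 8.78
position: [0.6522, 0.071, 0.0613]
tool_rot: [0.862, 0.507, -0.0, -0.0]
ft_force: [0.0, 1.5, 1.9]
grip_width: 0.0003
grip_force: 0.9
t 8.78 shift cm [ 0.03  0.07 -0.07] strip xy mm [ -25.3 -114.7] tip h 2.3 F [0.  1.5 1.9] q [-0.06  0.79  1.47  0.    0.88  0.45] grip 0.0003256171919214448
tool x in strip [-0. -1. -0.] nose 0.017
```

Now I'll lift straight up and retreat back along the row so the cameras can see all of the rockers.

```bash
python3 -m pendant '[{"jaw":0,"linear":[0,0,-1],"twist":0},{"jaw":0,"linear":[0,0,-2],"twist":0},{"jaw":0,"linear":[0,0,-3],"twist":0},{"jaw":0,"linear":[0,0,-3],"twist":0},{"jaw":0,"linear":[-2,0,-3],"twist":0},{"jaw":0,"linear":[-3,0,-2],"twist":0},{"jaw":0,"linear":[-3.5,0,0],"twist":0},{"jaw":0,"linear":[-3.5,0,0],"twist":0},{"jaw":0,"linear":[-3.5,0,0],"twist":0},{"jaw":0,"linear":[-3.5,0,0],"twist":0},{"jaw":0,"linear":[-3.5,0,0],"twist":0},{"jaw":0,"linear":[-3.5,0,0],"twist":0}]' | head -2
python3 -m pendant '[{"jaw":0,"linear":[-3.5,0,0],"twist":0},{"jaw":0,"linear":[-3.5,0,0],"twist":0},{"jaw":0,"linear":[-3,0,0],"twist":0},{"jaw":0,"linear":[-2,0,0],"twist":0},{"jaw":0,"linear":[0,0,0],"twist":0},{"jaw":0,"linear":[0,0,0],"twist":0},{"jaw":0,"linear":[0,0,0],"twist":0}]'
python3 - <<'E'
from h import *
c=grab('wrist'); cv2.imwrite('pics/w3.png',c['color'])
c=grab('top'); cv2.imwrite('pics/t3.png',cv2.resize(c['color'][110:240,300:480],None,fx=4,fy=4,interpolation=cv2.INTER_CUBIC))
E
```

```text
time: 9.78
position: [0.5251, -0.1575, 0.202]
time: 10.37
position: [0.4682, -0.2604, 0.2017]
tool_rot: [0.862, 0.507, 0.0, -0.0]
ft_force: [-0.4, -0.9, 0.3]
grip_width: 0.0007
grip_force: 0.0
```

View pics/w3.png

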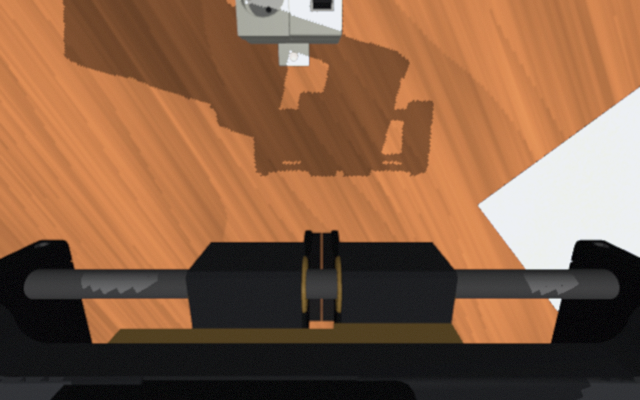

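View pics/t3.png

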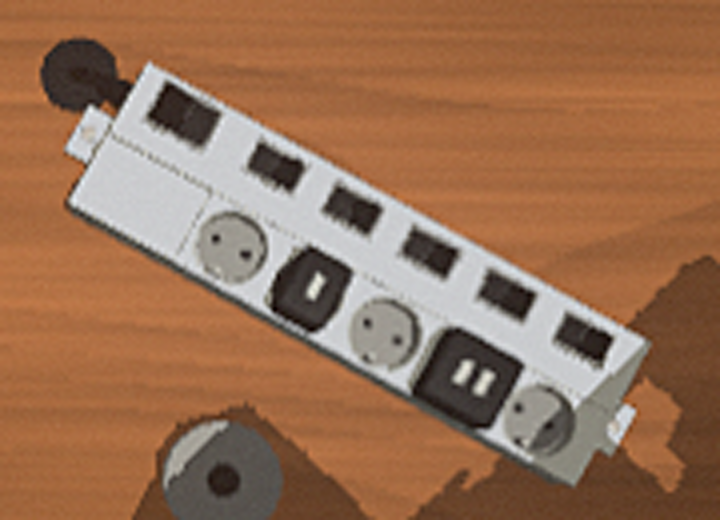

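The top view shows the strip, chargers and reel in place, but it is too coarse to read the rocker states. The wrist view only reaches rocker 1, so I'll move the wrist camera over the row at height.

```bash
python3 -m pendant '[{"jaw":0,"linear":[2,0,0],"twist":0},{"jaw":0,"linear":[3,0,0],"twist":0},{"jaw":0,"linear":[3,0,0],"twist":0},{"jaw":0,"linear":[3,0,0],"twist":0},{"jaw":0,"linear":[2,0,0],"twist":0},{"jaw":0,"linear":[0,0,0],"twist":0},{"jaw":0,"linear":[0,0,0],"twist":0}]' | head -2
python3 - <<'E'
from h import *
c=grab('wrist'); a=c['color'][0:240,180:420]; a=cv2.resize(a,None,fx=2.4,fy=2.4,interpolation=cv2.INTER_CUBIC); cv2.imwrite('pics/w4.png',np.clip(a.astype(float)*1.6,0,255).astype(np.uint8))
# depth profile along rocker line in strip frame
th=2.6351;t=np.array([.57444,-.017]);R=np.array([[np.cos(th),-np.sin(th)],[np.sin(th),np.cos(th)]])
P=np.array([world(c,u,v) for v in range(0,235) for u in range(250,400)]); L=(P[:,:2]-t)@R*1e3
for n,yc in enumerate([96,48,0,-48,-96],1):
    f=lambda y:(lambda m:(round(float(np.median(P[m,2]*1e3)),1),int(m.sum())) if m.any() else None)((abs(L[:,0]+26)<5)&(abs(L[:,1]-y)<2.5))
    print(n,[f(yc+d) for d in(10,5,0,-5,-10,-24)])
E
```

```text
time: 11.05
position: [0.5318, -0.1452, 0.2015]
1 [(49.4, 53), (47.7, 66), (45.1, 57), (44.2, 64), (44.3, 53), (42.4, 66)]
2 [(49.3, 55), (347.0, 211), (45.0, 64), (44.3, 66), (44.4, 66), (42.4, 67)]
3 [(49.2, 84), (47.5, 72), (45.1, 68), (44.5, 76), (44.5, 78), (42.8, 79)]
4 [None, None, None, None, None, None]
5 [None, None, None, None, None, None]
```

View pics/w4.png

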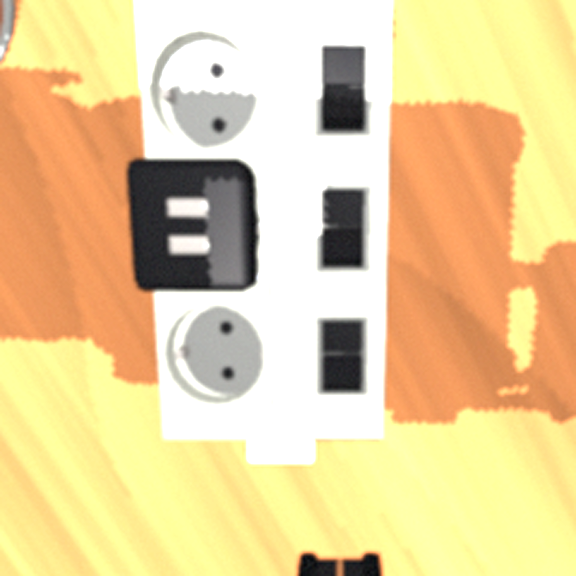

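The depth profile shows rockers 1–3 off: their +y halves stand at 49 mm and their lead-end halves are level at 44 mm. Next I'll check 4, 5 and the main.

```bash
python3 -m pendant '[{"jaw":0,"linear":[2,0,0],"twist":0},{"jaw":0,"linear":[3,0,0],"twist":0},{"jaw":0,"linear":[3,0,0],"twist":0},{"jaw":0,"linear":[3,0,0],"twist":0},{"jaw":0,"linear":[3,0,0],"twist":0},{"jaw":0,"linear":[0,0,0],"twist":0},{"jaw":0,"linear":[0,0,0],"twist":0}]' | head -2
python3 - <<'E'
from h import *
c=grab('wrist')
th=2.6351;t=np.array([.57444,-.017]);R=np.array([[np.cos(th),-np.sin(th)],[np.sin(th),np.cos(th)]])
P=np.array([world(c,u,v) for v in range(0,235) for u in range(250,400)]); L=(P[:,:2]-t)@R*1e3
for n,yc in zip('345M',[0,-48,-96,-154]):
    f=lambda y:(lambda m:(round(float(np.median(P[m,2]*1e3)),1),int(m.sum())) if m.any() else None)((abs(L[:,0]+26)<5)&(abs(L[:,1]-y)<2.5))
    print(n,[f(yc+d) for d in(10,5,0,-5,-10,-24)])
E
```

```text
time: 11.68
position: [0.5994, -0.0245, 0.2014]
3 [(49.5, 41), (48.1, 60), (45.2, 55), (44.5, 53), (44.3, 55), (42.4, 56)]
4 [(49.3, 54), (47.7, 66), (44.7, 57), (44.5, 64), (44.2, 55), (42.6, 65)]
5 [(49.3, 65), (47.9, 66), (45.2, 65), (44.4, 62), (44.5, 63), (42.4, 67)]
M [(44.5, 73), (44.4, 82), (45.2, 86), (47.8, 90), (49.9, 66), None]
```

All five are off and the main is still on. I'll retreat away from the strip and hand in.

```bash
python3 -m pendant '[{"jaw":0,"linear":[-2,0,-1],"twist":0},{"jaw":0,"linear":[-3.5,0,-1],"twist":0},{"jaw":0,"linear":[-3.5,0,0],"twist":0},{"jaw":0,"linear":[-3.5,0,0],"twist":0},{"jaw":0,"linear":[-3.5,0,0],"twist":0},{"jaw":0,"linear":[-3.5,0,0],"twist":0},{"jaw":0,"linear":[-3.5,0,0],"twist":0},{"jaw":0,"linear":[-3.5,0,0],"twist":0},{"jaw":0,"linear":[-2,0,0],"twist":0},{"jaw":0,"linear":[0,0,0],"twist":0},{"jaw":0,"linear":[0,0,0],"twist":0},{"jaw":0,"linear":[0,0,0],"twist":0}]' | head -2
python3 -c "
from rig import robot
print(robot.hand_in())"
```

```text
time: 12.73
position: [0.4603, -0.2741, 0.2215]
the job is handed in; nothing more can be done
None
```

All five rockers were tipped off in order, 1 to 5, by pressing each proud half down rather than by one continuous glide; depth readings showed them off and the main rocker on, the chargers and reel looked unmoved, and the job was handed in at about 12.7 s with the arm clear of the strip.

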